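Index the fraction collector with its ratchet lever

ROBOT

A 6-joint arm with a two-finger parallel gripper is mounted at the origin on the work surface. World frame = base frame: x ahead of the robot, y to its left, z up, the work surface at z = 0. Lengths are in m, angles in degrees, forces in N, time in s.
With the tool pointing down it reaches from about 0.325 to 0.85 m from the base axis. Payload 15.5 kg.
Tool frame: the origin (TCP) lies midway between the tips of the shut fingers; the grasp point (between the pads) lies 19 mm behind it; y points along the fingers, x is the direction in which the jaws open and shut, and the axes are right-handed (so a half turn about y gives the same grasp; the last joint's range is limited). The gripper opens to 91 mm and grips with 3 to 60 N. Pads are 32 mm wide; open, the fingers measure 118 mm over their backs; the gripper's body (76 mm by 178 mm) begins 60 mm behind the grasp point.
Start: joints at [67.981, 28.281, 77.091, -0, 74.628, -5.472], TCP at [0.178, 0.599, 0.214] pointing down, gripper open.
Joint ranges: [-166.48, 166.48], [-47.26, 123.95], [12.59, 153.08], [-70.14, 250.14], [6.76, 159.57], [-176.63, 176.63]. Speed limits (degrees/s): [108.29, 108.29, 147.25, 172.46, 172.46, 172.46].

INTERFACE

Orientations are given as a 3x3 rotation matrix whose columns are the frame's x, y, z axes.
In Python, from bench import ctrl gives the robot as it stands. The module is installed in compiled form; this text tells all that it offers. Calls block until the motion is done:
- ctrl.goto(position, orientation): joint-space move of the TCP to a pose.
- ctrl.move_l(position, vel=0.15, ori=None, contact_N=None): straight line of the TCP; ori=None keeps the orientation; vel is the mean speed in m/s. With contact_N (N) it stops when the force on the tool has changed by that much, and returns True; else False.
- ctrl.movej(angles): joint-space move.
- ctrl.command_gripper(opening): opening from 0.0 (shut) to 1.0 (fully open); the grip force is fixed at half the most; returns when the fingers have stopped.
- ctrl.sleep(seconds).
- ctrl.ik(position, orientation): joint angles nearest the present ones, or None.
- ctrl.read_camera(name): name is "scene" or "top"; returns the picture (480x640x3 uint8, blue, green, red); there is no depth.
- ctrl.camera_params(name): a dict with "fx", "fy", "cx", "cy" (pixels), "pose" (4x4, takes a point from camera to world coordinates). Camera axes: x right, y up, looking along -z (the intrinsics and any distortion apply to the point x, -y, -z); pixel columns grow to the right and rows downward; lengths in m; the calibration is good to about 2 mm. A picture is of the moment at which its call begins. camera_params takes no time and is no camera call.
A pose or a line that the arm cannot do raises ctrl.MotionError and nothing moves.
- ctrl.sign_off(): hands the job in, once; it reports no verdict.
Readings, each from a call of its own:
- ctrl.current_t(): time.
- ctrl.current_q(): joint angles.
- ctrl.current_dq(): joint speeds.
- ctrl.current_effort(): joint torques, N m.
- ctrl.current_tool_pos(): TCP position.
- ctrl.current_eef_rot(): TCP orientation.
- ctrl.current_contact_force(): force on the tool from outside, world axes, zero at the start.
- ctrl.current_wrist_torque(): the same for the moment, N m.
- ctrl.current_grip_width(): opening from 0.0 (shut) to 1.0 (fully open).
Only numpy, scipy, OpenCV 4.12 (cv2) and the standard library are available. Lean on these libraries where they do the work, as an engineer would, in place of code of your own. Each camera call takes 0.05 s, during which the arm holds its last target. There are 200 camera calls.

TASK

Swing the ratchet lever of the hand-indexed fraction collector back and forth, full strokes, until the one tall tube on its carousel stands under the nozzle, then stop and let go of the lever. Turn the carousel only with the lever: do not touch the carousel or its vials, and leave the bottles and the foam rack where they are.

Things in the scene. Friction and masses are not known exactly. Their poses are not given: they have to be found in the camera images.
- lever (a joint): Flat steel lever under the carousel, on the same upright axis. 0 rad = fully clockwise (seen from above), 0.84 = fully counter-clockwise, stops at both ends; stays where left, about 2 to 3 N at the grip. Counter-clockwise is the working stroke: a pawl carries the carousel along. On the clockwise return it slips over the teeth; swing back below 0.1 rad so that it drops behind the next tooth.
- lever_grip (a point): Centre line of the lever's grip, a black upright round post 18 mm in diameter on the lever's outer end, 165 mm from the carousel's axis; free from 24 (top of the lever bar, 18 mm wide) to 92 mm above the bench; this point is at 70 mm. Nothing else stands within 60 mm of it above 45 mm height. The lever may start anywhere in its swing.
- carousel: Round white carousel, 146 mm across, 12 places 30 degrees apart; top of its disc 52 mm, short black-capped vials to 85 mm above the bench. Steel teeth under it reach 90 mm from the axis. Origin on the axis, at bench height, z up. A full stroke advances it one place (the first one 8 to 38 degrees) and ends with some place under the nozzle. It stays where it is left and does not turn back.
- tall_tube_mouth (a point): Centre of the mouth of the one tall glass tube on the carousel (80 mm tall, 24 mm wide, white rim 36 mm wide, dark mouth; between two empty places, all others are short vials), 132 mm above the bench, 58 mm from the axis. At the start it is two to four full strokes short of the nozzle; if overshot it comes round only after 12 more.
- nozzle_tip (a point): Tip of the fixed white cone-shaped nozzle, 145 mm above the bench, 58 mm from the axis, carried by a steel post (top 180 mm above the bench, 135 mm from the axis) on the side of the collector away from the lever.
- reagent_bottle: Bystander: glass jar with a blue cap, 72 mm wide, 140 mm tall; origin at the centre of its underside. Leave it alone.
- wash_bottle: Bystander: white wash bottle with blue top and bent spout, 68 mm wide, 205 mm tall; origin at the centre of its underside. Leave it alone.
- foam_rack: Bystander: white foam block 130 x 90 x 45 mm with six capped tubes, 82 mm tall in all; origin at the centre of its underside. Leave it alone.

How it is judged:
By the outcome, as a careful person would: the job done as asked, in the order asked, and still so for the second after the job is handed in, with the robot touching nothing.
It also fails if it takes over 51 s, if anything falls off the work surface, if the arm or the gripper's body presses on something with over 40 N, if the wrist force passes 120 N, or if a joint passes its speed limit or range.

## Working session

There is one attempt and no reset: what is moved stays moved. The work goes in short steps, each a Python script; the robot and the scene stay as the last script left them, time stands still between calls to the robot, and variables do not carry over. Pictures are saved under pics/ and viewed, about 8 in all and at most 12, crops included, and the job is handed in when it is done.

```bash
mkdir -p pics
python3 - <<'E'
from bench import ctrl
import cv2,numpy as np
np.set_printoptions(precision=4,suppress=True)
for n in("scene","top"):
    cv2.imwrite(f"pics/{n}0.png",ctrl.read_camera(n)); print(n,ctrl.camera_params(n))
print(ctrl.current_t(),ctrl.current_eef_rot())
E
```

```text
scene {'fx': 507.8595711363673, 'fy': 507.8595711363673, 'cx': 310.55034731540195, 'cy': 241.0922909033238, 'pose': array([[ 0.8188, -0.3072,  0.4849,  1.133 ],
       [ 0.574 ,  0.4392, -0.6911, -0.8603],
       [-0.0007,  0.8443,  0.5359,  0.7384],
       [ 0.    ,  0.    ,  0.    ,  1.    ]])}
top {'fx': 538.1208776542267, 'fy': 538.1208776542267, 'cx': 329.1061206731425, 'cy': 242.47163180490907, 'pose': array([[ 0.0568,  0.9749, -0.2151,  0.3064],
       [-0.9984,  0.056 , -0.0098, -0.1007],
       [ 0.0025,  0.2153,  0.9765,  1.4229],
       [ 0.    ,  0.    ,  0.    ,  1.    ]])}
0.1 [[ 0.2848 -0.0004 -0.9586]
 [ 0.9586 -0.001   0.2848]
 [-0.0011 -1.      0.0001]]
```

View pics/scene0.png

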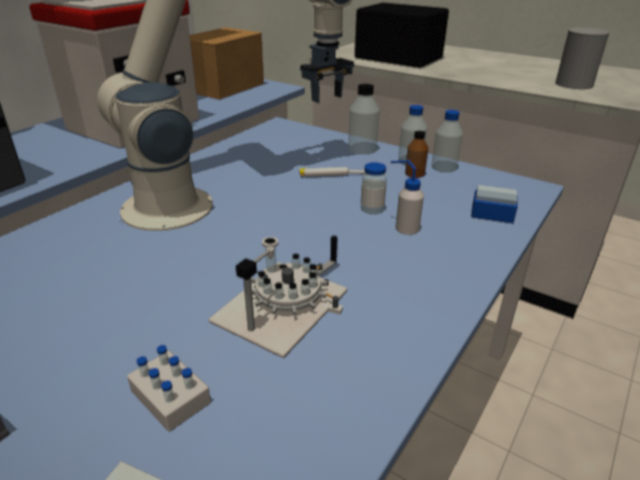

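View pics/top0.png

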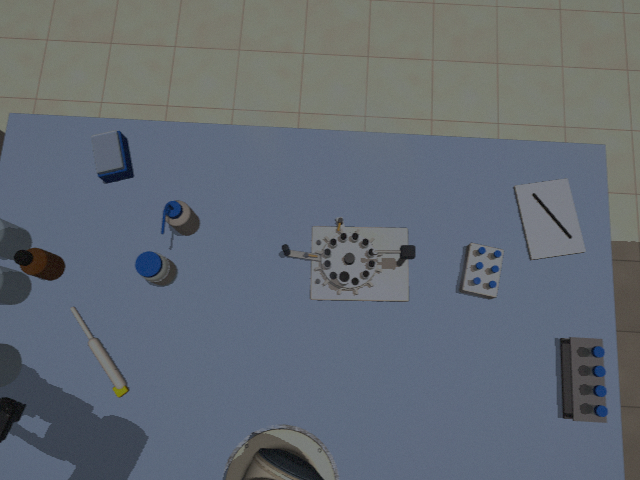

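Run:
```python
import cv2,numpy as np
t=cv2.imread("pics/top0.png")[205:315,270:430]; s=cv2.imread("pics/scene0.png")[225:355,205:355]
a=cv2.resize(t,None,fx=5,fy=5,interpolation=cv2.INTER_CUBIC); cv2.imwrite("pics/topc.png",a)
b=cv2.resize(s,None,fx=4.5,fy=4.5,interpolation=cv2.INTER_CUBIC); cv2.imwrite("pics/scenec.png",b)
```

```text
(no output)
```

View pics/topc.png

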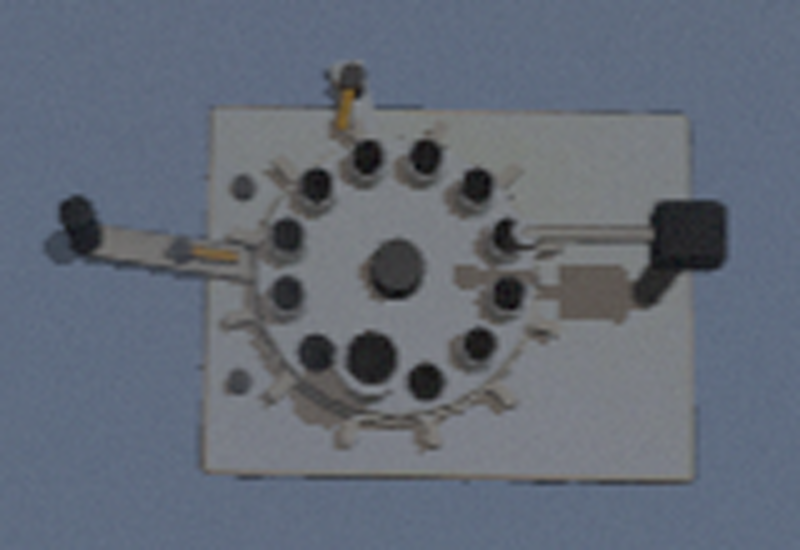

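View pics/scenec.png

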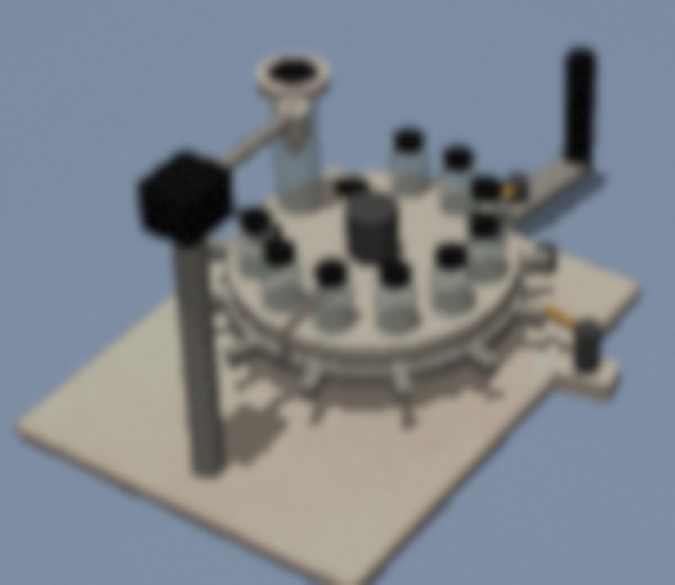

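```bash
cat > h.py <<'E'
from bench import ctrl
import cv2,numpy as np
np.set_printoptions(precision=4,suppress=True)
def ray(n,uv):
    p=ctrl.camera_params(n);T=p["pose"]
    d=T[:3,:3]@np.array([(uv[0]-p["cx"])/p["fx"],-(uv[1]-p["cy"])/p["fy"],-1])
    return T[:3,3],d/np.linalg.norm(d)
def plane(n,uv,z):
    o,d=ray(n,uv);return o+d*(z-o[2])/d[2]
def tri(a,b):
    (o,d),(q,e)=ray("top",a),ray("scene",b)
    s,t=np.linalg.lstsq(np.c_[d,-e],q-o,rcond=None)[0]
    return (o+s*d+q+t*e)/2,np.linalg.norm(o+s*d-q-t*e)
def tc(u,v):return(270+(u-2)/5,205+(v-2)/5)
def sc(u,v):return(205+(u-1.75)/4.5,225+(v-1.75)/4.5)
E
python3 - <<'E'
from h import *
for k,a,b in(("grip",(76,211),(580,55)),("hub",(398,268),(372,208)),("tube",(372,357),(292,71)),("nozzle",(522,236),(297,145)),("post",(690,235),(185,180))):
    print(k,*tri(tc(*a),sc(*b)))
g=plane("top",tc(76,211),.092);m=plane("top",tc(372,357),.132);n=plane("top",tc(522,236),.145)
print(g,m,n,"postbase",plane("top",tc(85,240),.024))
for z in(.07,.09):print(plane("top",tc(398,268),z))
# axis from disc ring of caps z=85
caps=[(288,234),(317,184),(369,155),(427,155),(478,184),(508,292),(480,342),(288,291)]
P=np.array([plane("top",tc(*c),.085)[:2] for c in caps])
s=np.linalg.lstsq(np.c_[2*P,np.ones(len(P))],(P**2).sum(1),rcond=None)[0];A=s[:2]
print("axis",A,"r",np.sqrt(s[2]+A@A))
ang=lambda p:np.degrees(np.arctan2(*(p[:2]-A)[::-1]))
for k,p in(("grip",g),("tube",m),("noz",n)):print(k,ang(p),np.linalg.norm(p[:2]-A))
for q in((243,187),(238,382)):print("pin",ang(plane("top",tc(*q),.03)))
E
```

```text
grip [0.5816 0.0234 0.0905] 0.0016632387531381183
hub [ 0.5646 -0.1405  0.0789] 0.00031684460069710316
tube [ 0.509  -0.1291  0.133 ] 0.001521656453611921
nozzle [ 0.5691 -0.1981  0.1506] 0.0020621934137134146
post [ 0.5697 -0.275   0.1753] 0.00024090669323751352
[0.5819 0.0238 0.092 ] [ 0.5097 -0.1286  0.132 ] [ 0.571  -0.1979  0.145 ] postbase [0.5806 0.0242 0.024 ]
[ 0.5662 -0.1409  0.07  ]
[ 0.5624 -0.1403  0.09  ]
axis [ 0.5663 -0.1403] r 0.05764929000236842
grip 84.5616018810598 0.16482632276218467
tube 168.2687271626022 0.05778866577278057
noz -85.34278018548471 0.05772869654717462
pin 60.581841341617384
pin 126.23731665623004
```

```bash
cat >> h.py <<'E'
A=np.array([.5664,-.1404]);R=.165
def pose(a,z=.053,back=0):
    r=np.radians(a);x=np.array([-np.sin(r),np.cos(r),0]);y=np.array([0,0,-1.])
    p=np.r_[A+R*np.array([np.cos(r),np.sin(r)]),z]
    return p,np.c_[SGN*x,y,np.cross(SGN*x,y)]
SGN=-1
def where():
    d=ctrl.current_tool_pos()[:2]-A
    return np.degrees(np.arctan2(d[1],d[0]))
def arc(a1,vel=.12,N=15,seg=16,slow=None):
    """follow the arc to a1, stop on contact"""
    a0=where();k=max(1,int(np.ceil(abs(a1-a0)/seg)))
    for a in np.linspace(a0,a1,k+1)[1:]:
        p,o=pose(a)
        if ctrl.move_l(p,vel=vel,ori=o,contact_N=N):return True
    return False
def look(name):
    t=ctrl.read_camera("top")[205:315,270:430]
    cv2.imwrite(f"pics/{name}.png",cv2.resize(t,None,fx=5,fy=5,interpolation=cv2.INTER_CUBIC))
E
python3 - <<'E'
import h
from h import *
best=[]
for s in(1,-1):
    h.SGN=s
    print(s,[ctrl.ik(*h.pose(a)) for a in(60,84.5,126)])
q=np.array(ctrl.current_q());
p=np.array(ctrl.current_tool_pos());p[2]=.30
ctrl.move_l(p,vel=.25)
h.SGN=-1
js={s:(setattr(h,'SGN',s),ctrl.ik(*h.pose(84.5,.30)))[1] for s in(1,-1)}
s=min(js,key=lambda k:abs(js[k][5]));print("use",s,js[s]);h.SGN=s
open("sgn","w").write(str(s))
ctrl.movej(js[s]);ctrl.command_gripper(.4)
print(ctrl.current_t(),ctrl.current_tool_pos(),ctrl.current_grip_width())
cv2.imwrite("pics/sc1.png",cv2.resize(ctrl.read_camera("scene")[100:370,160:430],None,fx=2.2,fy=2.2))
E
```

```text
1 [array([  -5.0496,   40.2655,   82.3131,   -0.    ,   57.4215, -155.0496]), None, array([ -8.1372,  30.231 , 108.4603,  -0.    ,  41.3088, 135.8628])]
-1 [array([-5.0496, 40.2655, 82.3131, -0.    , 57.4215, 24.9504]), array([-3.5258, 36.2659, 92.3758, -0.    , 51.3582,  1.9742]), array([ -8.1372,  30.231 , 108.4603,  -0.    ,  41.3088, -44.1372])]Traceback (most recent call last):
  File "<stdin>", line 12, in <module>
  File "<stdin>", line 12, in <lambda>
TypeError: 'NoneType' object is not subscriptable
```

Run:
```python
from h import *
ctrl.movej(ctrl.ik(*pose(84.5,.30)));ctrl.command_gripper(.4)
ctrl.move_l(pose(84.5,.12)[0],vel=.2)
print(ctrl.current_t(),ctrl.current_tool_pos(),pose(84.5)[0],ctrl.current_grip_width())
cv2.imwrite("pics/sc1.png",cv2.resize(ctrl.read_camera("scene")[140:340,200:430],None,fx=3,fy=3))
```

```text
5.075 [0.5829 0.0238 0.121 ] [0.5822 0.0238 0.053 ] 0.39777184503743646
```

View pics/sc1.png

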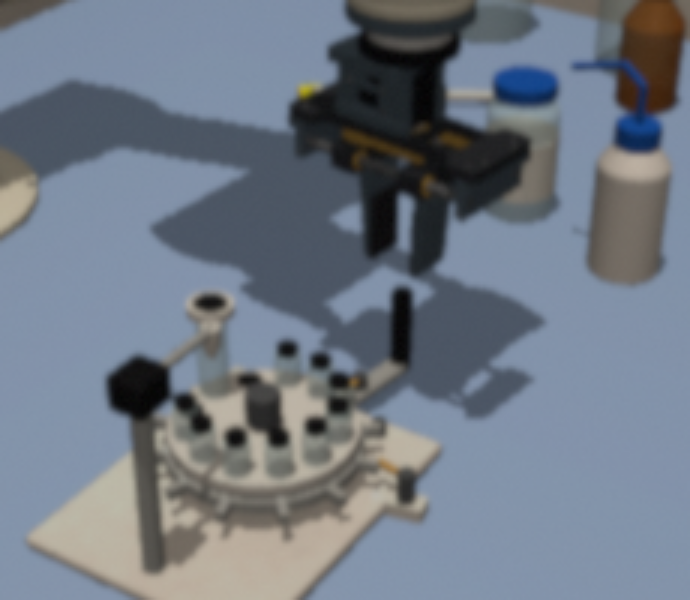

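The fingers (crop ~(380,240) and (430,260)) straddle the post, whose top is at (402,295). I'll descend and swing back to the clockwise stop.

Run:
```python
from h import *
print("down",ctrl.move_l(pose(84.5)[0],vel=.15,contact_N=8))
print(ctrl.current_tool_pos(),ctrl.current_contact_force())
print(arc(70,.1,15),where(),ctrl.current_contact_force())
print(arc(58,.05,12,seg=12),where(),ctrl.current_contact_force(),ctrl.current_t())
look("t1")
```

```text
down False
[0.5827 0.0238 0.0538] [ 0.5116 -0.388  -0.3046]
False 70.04336017978544 [-0.7429  0.0182  0.4824]
True 65.17238343323233 [-1.535   0.299   0.5705] 6.65
```

Run:
```python
from h import *
print(arc(115,.12,20),where(),ctrl.current_contact_force())
print(arc(126,.05,12,seg=11),where(),ctrl.current_contact_force(),ctrl.current_t())
look("t2")
a=cv2.imread("pics/t2.png");b=cv2.resize(ctrl.read_camera("scene")[205:355,205:385],(660,550))
cv2.imwrite("pics/c2.png",cv2.resize(np.hstack([a[:,:660],b]),(800,334)))
```

```text
False 114.55119305111806 [-0.2301  0.0379  0.5487]
True 119.40574059025586 [4.4686 3.3997 1.2294] 8.8583
```

View pics/c2.png

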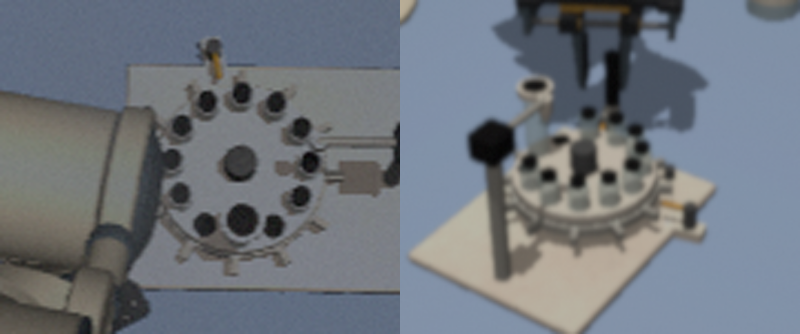

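```bash
cat >> h.py <<'E'
def ang(c,z=.132):
    d=plane("top",tc(*c),z)[:2]-A
    return np.degrees(np.arctan2(d[1],d[0]))%360,np.linalg.norm(d)
def stroke():
    print("back",arc(70,.14,20),arc(58,.05,12,seg=12),where())
    print("fwd",arc(115,.12,20),arc(126,.05,12,seg=11),where(),ctrl.current_t())
def tube():
    """tube mouth = largest dark blob inside the ring r 40..75 mm at 132 mm height"""
    g=cv2.cvtColor(cv2.resize(ctrl.read_camera("top")[205:315,270:430],None,fx=5,fy=5,interpolation=cv2.INTER_CUBIC),cv2.COLOR_BGR2GRAY)
    m=(g<75).astype(np.uint8)
    _,_,st,ce=cv2.connectedComponentsWithStats(m)
    for s,c in sorted(zip(st.tolist(),ce.tolist()),key=lambda k:-k[0][4])[1:]:
        a,r=ang(c)
        if 500<s[4]<4000 and .045<r<.07:print("blob",s[4],np.round(c,0),round(a,1),round(r,4))
E
python3 - <<'E'
from h import *
print(ang((398,360)));tube()
stroke();tube();look("t3")
E
```

```text
(np.float64(180.82841093195302), np.float64(0.05742507312331579))
blob 2135 [400. 362.] 181.7 0.0583
blob 1184 [339. 370.] 156.8 0.0696
blob 1180 [511. 268.] 260.4 0.0543
blob 999 [452. 372.] 203.6 0.0676
blob 986 [494. 324.] 231.6 0.0595
blob 956 [398. 153.] 5.1 0.0458
blob 944 [341. 168.] 41.0 0.0484
blob 937 [495. 211.] 293.0 0.0488
blob 930 [455. 169.] 328.3 0.0459
blob 930 [299. 207.] 73.1 0.0535
blob 858 [297. 319.] 129.0 0.0634
back False True 65.18796383300528
fwd False True 119.3999022216178 13.1583
blob 2117 [460. 347.] 211.6 0.0581
blob 1194 [395. 385.] 180.1 0.0698
blob 1060 [512. 266.] 261.6 0.0547
blob 954 [341. 168.] 41.0 0.0484
blob 945 [399. 153.] 4.9 0.0457
blob 945 [299. 207.] 73.0 0.0535
blob 929 [455. 169.] 328.4 0.046
blob 926 [496. 211.] 292.9 0.049
blob 882 [338. 361.] 154.8 0.066
blob 881 [297. 319.] 129.1 0.0636
blob 521 [499. 328.] 231.4 0.0627
```

View pics/t3.png

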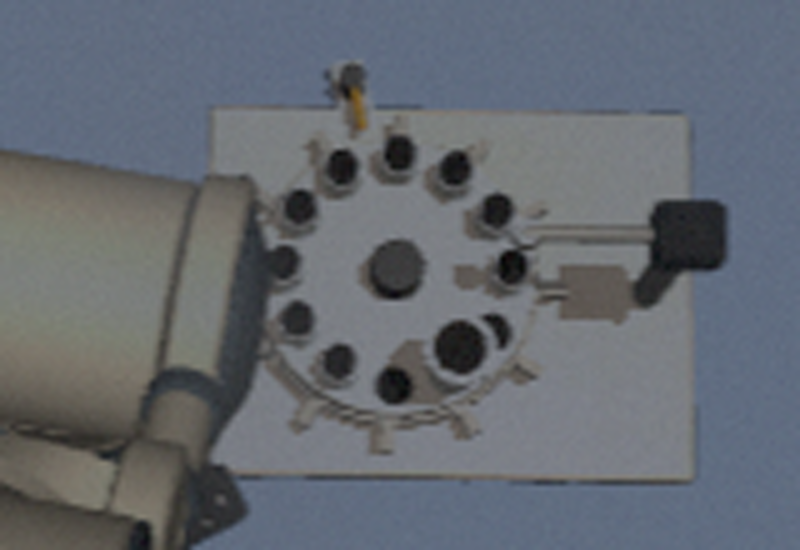

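The tube moved 181.7° → 211.6°, one place. The nozzle post bears ≈271.5°, so two more strokes are needed.

Run:
```python
from h import *
stroke();tube()
```

```text
back False True 65.18868792358941
fwd False True 119.39664927871237 17.4083
blob 2091 [504. 305.] 241.7 0.0578
blob 1147 [451. 371.] 203.6 0.0669
blob 953 [398. 153.] 5.0 0.0457
blob 941 [395. 378.] 179.6 0.0662
blob 939 [341. 168.] 41.0 0.0484
blob 937 [496. 211.] 292.9 0.0489
blob 933 [299. 207.] 73.0 0.0535
blob 925 [455. 169.] 328.3 0.046
blob 881 [338. 361.] 154.8 0.066
blob 863 [297. 319.] 129.0 0.0635
```

Last stroke; then centre the cage off the post and check before lifting.

Run:
```python
from h import *
stroke();tube()
p,o=pose(116.3);ctrl.move_l(p,vel=.05,ori=o)
print(where(),ctrl.current_contact_force())
look("t5")
a=cv2.imread("pics/t5.png")[:,200:];b=cv2.resize(ctrl.read_camera("scene")[205:355,205:385],(660,550))
cv2.imwrite("pics/c5.png",cv2.resize(np.hstack([a,b]),(800,349)))
```

```text
back False True 65.17665746146467
fwd False True 119.40423458996656 21.6083
blob 1594 [519. 252.] 269.2 0.0571
blob 1076 [492. 332.] 228.0 0.0614
blob 962 [398. 153.] 5.0 0.0457
blob 953 [395. 378.] 179.8 0.0663
blob 949 [341. 167.] 41.0 0.0485
blob 936 [455. 169.] 328.4 0.046
blob 935 [299. 207.] 73.1 0.0535
blob 895 [454. 363.] 205.9 0.064
blob 879 [338. 361.] 154.8 0.0659
blob 865 [297. 319.] 129.1 0.0635
blob 545 [500. 286.] 249.7 0.052
116.21713373126 [ 0.3069  0.0527 -0.2477]
```

View pics/c5.png

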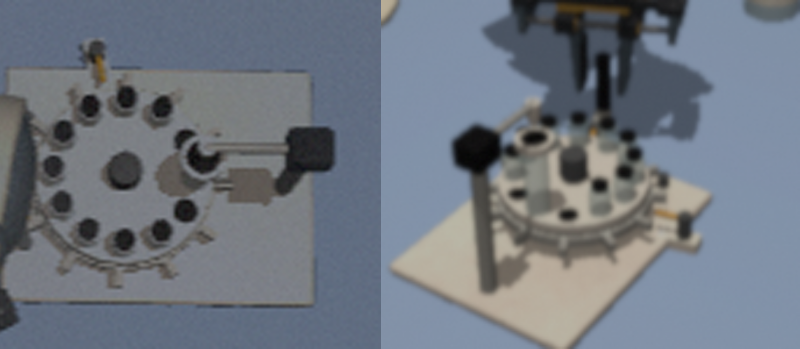

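The top view shows the tube rim at (203,155) ringed around the nozzle. Now I'll lift clear and check.

Run:
```python
from h import *
p=np.array(ctrl.current_tool_pos());p[2]=.25
ctrl.move_l(p,vel=.12)
ctrl.movej(ctrl.ik([.45,.25,.30],ctrl.current_eef_rot()))
tube();look("t6");print(ctrl.current_t(),ctrl.current_contact_force())
b=cv2.resize(ctrl.read_camera("scene")[215:325,205:345],None,fx=4,fy=4,interpolation=cv2.INTER_CUBIC)
a=cv2.imread("pics/t6.png")[:440]
cv2.imwrite("pics/c6.png",cv2.resize(np.hstack([a,b]),(800,259)))
```

```text
blob 1574 [519. 252.] 269.2 0.0571
blob 1056 [492. 332.] 228.0 0.0614
blob 927 [341. 167.] 41.0 0.0485
blob 925 [395. 378.] 179.8 0.0663
blob 924 [399. 153.] 4.9 0.0457
blob 918 [299. 207.] 73.1 0.0535
blob 915 [455. 169.] 328.4 0.046
blob 874 [454. 363.] 205.9 0.064
blob 862 [338. 361.] 154.9 0.066
blob 838 [297. 319.] 129.0 0.0634
blob 832 [283. 262.] 102.1 0.0589
25.0083 [0.7288 0.2408 0.5943]
```

View pics/c6.png

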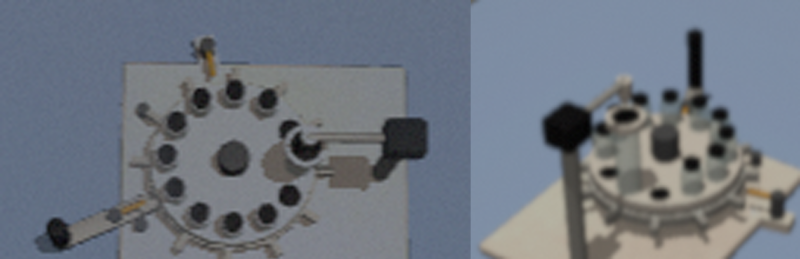

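The tube is under the nozzle, the lever rests at its counter-clockwise stop, and the arm is clear.

```bash
python3 -c "
from bench import ctrl
ctrl.sign_off();print(ctrl.current_t())"
```

```text
the job is handed in; nothing more can be done
the job is handed in; nothing more can be done
```

The tall tube now stands under the nozzle, the lever has been let go, and the job is handed in (robot clock 25 s of the 51 s allowed).

- **What I did:** I set the gripper loosely around the lever's grip post, swung it back to the clockwise stop, and made four full counter-clockwise strokes. Each stroke ended on contact with the stop. I then centred the fingers around the post, lifted straight up and moved the arm away.
- **Tube position:** The tube went from 168° to 181.7°, 211.6° and 241.7°, with the fourth stroke expected to end at about 271.7°. The last camera reading was 269.2°, probably low because the nozzle hides part of the mouth. The nozzle's bearing came out at 271–275° depending on how I measured it.
- **Final pictures:** Both cameras show the tube's rim under the nozzle. The lever rests at its counter-clockwise stop, and the tube did not move when I lifted away.
- **Not checked:** I did not re-measure the bottles or the foam rack. The arm passed near the bottles only at about 0.3 m height and did not go near the rack.

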